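# Find the rocking lid on the topping tray and seat it

## Task

One of the four lids on the topping pots is not seated and rocks. Press each lid lightly from above with a fingertip, one after another from the leftmost pot to the rightmost, to find it; after that push the loose one sideways with a fingertip until it drops level and fully home in its pot, as the other three are. Do not lift any lid or press hard, and leave everything else standing where it is.

Things in the scene. Friction and masses are not known exactly. Their poses are not given: they have to be found in the camera images.
- tray: dark wooden tray, 116 x 605 mm with a 20 mm high edge, fixed to the worktop; origin on the worktop under the middle of the row of pots, x axis across the tray (away from the robot at yaw 0), y axis along the row to the robot's left. Four identical pots are fixed on it, 125 mm apart
- place_1 (a point): centre of the mouth, at rim height, of the first (leftmost) pot in the row, counted from the robot's left: white, empty, 72 mm across, mouth 60 mm wide, rim wall 6 mm thick, rim 57 mm above the worktop
- place_2 (a point): centre of the mouth, at rim height, of the second pot in the row, counted from the robot's left: white, empty, 72 mm across, mouth 60 mm wide, rim wall 6 mm thick, rim 57 mm above the worktop
- place_3 (a point): centre of the mouth, at rim height, of the third pot in the row, counted from the robot's left: white, empty, 72 mm across, mouth 60 mm wide, rim wall 6 mm thick, rim 57 mm above the worktop
- place_4 (a point): centre of the mouth, at rim height, of the last (rightmost) pot in the row, counted from the robot's left: white, empty, 72 mm across, mouth 60 mm wide, rim wall 6 mm thick, rim 57 mm above the worktop
- cover_a (a point): centre of the flat top of a lid, 7 mm above the rim and on the pot's axis when seated. Four identical lids (letters tell nothing of their order): pale wooden disc 74 mm across, 7 mm thick; below it a plug 56 mm across, 5 mm deep, that drops into the mouth with 2 mm to spare all round; steel stud 18 mm across, 3 mm high on the top. z axis up
- lid_a: the lid of cover_a, loose, about 120 g; origin 12 mm below its flat top. A seated lid is level and firm. The unseated one sits 4 to 6 mm off the pot's axis in some direction, plug caught on the rim: its centre stands about 4 mm high, the side it is displaced to 8 mm, and it rocks when pressed. Pushed by its edge back towards the axis, it drops in
- cover_b (a point): centre of the flat top of a lid, 7 mm above the rim and on the pot's axis when seated. Four identical lids (letters tell nothing of their order): pale wooden disc 74 mm across, 7 mm thick; below it a plug 56 mm across, 5 mm deep, that drops into the mouth with 2 mm to spare all round; steel stud 18 mm across, 3 mm high on the top. z axis up
- lid_b: the lid of cover_b, loose, about 120 g; origin 12 mm below its flat top. A seated lid is level and firm. The unseated one sits 4 to 6 mm off the pot's axis in some direction, plug caught on the rim: its centre stands about 4 mm high, the side it is displaced to 8 mm, and it rocks when pressed. Pushed by its edge back towards the axis, it drops in
- cover_c (a point): centre of the flat top of a lid, 7 mm above the rim and on the pot's axis when seated. Four identical lids (letters tell nothing of their order): pale wooden disc 74 mm across, 7 mm thick; below it a plug 56 mm across, 5 mm deep, that drops into the mouth with 2 mm to spare all round; steel stud 18 mm across, 3 mm high on the top. z axis up
- lid_c: the lid of cover_c, loose, about 120 g; origin 12 mm below its flat top. A seated lid is level and firm. The unseated one sits 4 to 6 mm off the pot's axis in some direction, plug caught on the rim: its centre stands about 4 mm high, the side it is displaced to 8 mm, and it rocks when pressed. Pushed by its edge back towards the axis, it drops in
- cover_d (a point): centre of the flat top of a lid, 7 mm above the rim and on the pot's axis when seated. Four identical lids (letters tell nothing of their order): pale wooden disc 74 mm across, 7 mm thick; below it a plug 56 mm across, 5 mm deep, that drops into the mouth with 2 mm to spare all round; steel stud 18 mm across, 3 mm high on the top. z axis up
- lid_d: the lid of cover_d, loose, about 120 g; origin 12 mm below its flat top. A seated lid is level and firm. The unseated one sits 4 to 6 mm off the pot's axis in some direction, plug caught on the rim: its centre stands about 4 mm high, the side it is displaced to 8 mm, and it rocks when pressed. Pushed by its edge back towards the axis, it drops in
- shot_glass: small glass of coffee, 47 mm wide, 63 mm tall, on the right end of the tray; bystander, origin at its underside; leave it alone
- milk_pitcher: small white-grey milk pitcher, 76 mm tall, in front of and left of the tray; bystander, origin at its underside; leave it alone
- cocoa_shaker: pale steel shaker, 67 mm wide, 101 mm tall, behind the tray; bystander, origin at its underside; leave it alone
- spice_jar: red-capped spice jar, 45 mm wide, 106 mm tall, behind the tray; bystander, origin at its underside; leave it alone
- lid_stack: stack of clear cup lids, 98 mm wide, 72 mm tall, behind the tray; bystander, origin at its underside; leave it alone
- timer: white kitchen timer, 68 mm tall, left of the tray; bystander, origin at its underside; leave it alone
There are look-alikes about, which are no part of the job. What is shaped like the lid_c but orange or red is not meant.

How it is judged:
On the way, in this order (a step that is already met when the one before it is completed fails the run):
1. the lid on the first (leftmost) pot is pressed with the fingers (((contact force between the fingers and lid_a above 1 N and horizontal distance between cover_a and place_1 below 0.03 m) or (contact force between the fingers and lid_b above 1 N and horizontal distance between cover_b and place_1 below 0.03 m) or (contact force between the fingers and lid_c above 1 N and horizontal distance between cover_c and place_1 below 0.03 m) or (contact force between the fingers and lid_d above 1 N and horizontal distance between cover_d and place_1 below 0.03 m))), for 0.1 s.
2. the lid on the second pot is pressed with the fingers (((contact force between the fingers and lid_a above 1 N and horizontal distance between cover_a and place_2 below 0.03 m) or (contact force between the fingers and lid_b above 1 N and horizontal distance between cover_b and place_2 below 0.03 m) or (contact force between the fingers and lid_c above 1 N and horizontal distance between cover_c and place_2 below 0.03 m) or (contact force between the fingers and lid_d above 1 N and horizontal distance between cover_d and place_2 below 0.03 m))), for 0.1 s.
3. the lid on the third pot is pressed with the fingers (((contact force between the fingers and lid_a above 1 N and horizontal distance between cover_a and place_3 below 0.03 m) or (contact force between the fingers and lid_b above 1 N and horizontal distance between cover_b and place_3 below 0.03 m) or (contact force between the fingers and lid_c above 1 N and horizontal distance between cover_c and place_3 below 0.03 m) or (contact force between the fingers and lid_d above 1 N and horizontal distance between cover_d and place_3 below 0.03 m))), for 0.1 s.
4. the lid on the last (rightmost) pot is pressed with the fingers (((contact force between the fingers and lid_a above 1 N and horizontal distance between cover_a and place_4 below 0.03 m) or (contact force between the fingers and lid_b above 1 N and horizontal distance between cover_b and place_4 below 0.03 m) or (contact force between the fingers and lid_c above 1 N and horizontal distance between cover_c and place_4 below 0.03 m) or (contact force between the fingers and lid_d above 1 N and horizontal distance between cover_d and place_4 below 0.03 m))), for 0.1 s.
At the end, for the whole second after the job is handed in: Every pot has a lid at rest on it, within 4 mm of the pot's axis, level within 1.7 degrees, its flat top 4.5 to 8.5 mm above the rim (7 mm when seated) (((horizontal distance between cover_a and place_1 below 0.004 m and z of cover_a in the frame of place_1 between 0.0045 and 0.0085 m and angle between cover_a's own z axis and vertical below 0.03 rad) or (horizontal distance between cover_b and place_1 below 0.004 m and z of cover_b in the frame of place_1 between 0.0045 and 0.0085 m and angle between cover_b's own z axis and vertical below 0.03 rad) or (horizontal distance between cover_c and place_1 below 0.004 m and z of cover_c in the frame of place_1 between 0.0045 and 0.0085 m and angle between cover_c's own z axis and vertical below 0.03 rad) or (horizontal distance between cover_d and place_1 below 0.004 m and z of cover_d in the frame of place_1 between 0.0045 and 0.0085 m and angle between cover_d's own z axis and vertical below 0.03 rad)) and ((horizontal distance between cover_a and place_2 below 0.004 m and z of cover_a in the frame of place_2 between 0.0045 and 0.0085 m and angle between cover_a's own z axis and vertical below 0.03 rad) or (horizontal distance between cover_b and place_2 below 0.004 m and z of cover_b in the frame of place_2 between 0.0045 and 0.0085 m and angle between cover_b's own z axis and vertical below 0.03 rad) or (horizontal distance between cover_c and place_2 below 0.004 m and z of cover_c in the frame of place_2 between 0.0045 and 0.0085 m and angle between cover_c's own z axis and vertical below 0.03 rad) or (horizontal distance between cover_d and place_2 below 0.004 m and z of cover_d in the frame of place_2 between 0.0045 and 0.0085 m and angle between cover_d's own z axis and vertical below 0.03 rad)) and ((horizontal distance between cover_a and place_3 below 0.004 m and z of cover_a in the frame of place_3 between 0.0045 and 0.0085 m and angle between cover_a's own z axis and vertical below 0.03 rad) or (horizontal distance between cover_b and place_3 below 0.004 m and z of cover_b in the frame of place_3 between 0.0045 and 0.0085 m and angle between cover_b's own z axis and vertical below 0.03 rad) or (horizontal distance between cover_c and place_3 below 0.004 m and z of cover_c in the frame of place_3 between 0.0045 and 0.0085 m and angle between cover_c's own z axis and vertical below 0.03 rad) or (horizontal distance between cover_d and place_3 below 0.004 m and z of cover_d in the frame of place_3 between 0.0045 and 0.0085 m and angle between cover_d's own z axis and vertical below 0.03 rad)) and ((horizontal distance between cover_a and place_4 below 0.004 m and z of cover_a in the frame of place_4 between 0.0045 and 0.0085 m and angle between cover_a's own z axis and vertical below 0.03 rad) or (horizontal distance between cover_b and place_4 below 0.004 m and z of cover_b in the frame of place_4 between 0.0045 and 0.0085 m and angle between cover_b's own z axis and vertical below 0.03 rad) or (horizontal distance between cover_c and place_4 below 0.004 m and z of cover_c in the frame of place_4 between 0.0045 and 0.0085 m and angle between cover_c's own z axis and vertical below 0.03 rad) or (horizontal distance between cover_d and place_4 below 0.004 m and z of cover_d in the frame of place_4 between 0.0045 and 0.0085 m and angle between cover_d's own z axis and vertical below 0.03 rad)) and linear speed of each of lid_a, lid_b, lid_c, lid_d below 0.01 m/s); the robot touches nothing.
It fails at once if a lid is lifted: its top more than 32 mm above the rims (z of any of cover_a, cover_b, cover_c, cover_d in the frame of place_1 above 0.032 m).
It fails at once if a lid is turned over or falls off: it tilts by more than 40 degrees or its top drops to 10 mm below the rims ((angle between cover_a's own z axis and vertical above 0.7 rad or z of cover_a in the frame of place_1 below -0.01 m) or (angle between cover_b's own z axis and vertical above 0.7 rad or z of cover_b in the frame of place_1 below -0.01 m) or (angle between cover_c's own z axis and vertical above 0.7 rad or z of cover_c in the frame of place_1 below -0.01 m) or (angle between cover_d's own z axis and vertical above 0.7 rad or z of cover_d in the frame of place_1 below -0.01 m)).
It fails at once if a lid is pressed or pushed so hard that the contact peaks over 100 N (contact force between the fingers and lid_a above 100 N or contact force between the fingers and lid_b above 100 N or contact force between the fingers and lid_c above 100 N or contact force between the fingers and lid_d above 100 N).
It fails at once if a bystander is moved by more than 15 mm or tipped ((distance of shot_glass from where it was at the start of the episode above 0.015 m or angle between shot_glass's own z axis and vertical above 0.3 rad) or (distance of milk_pitcher from where it was at the start of the episode above 0.015 m or angle between milk_pitcher's own z axis and vertical above 0.3 rad) or (distance of cocoa_shaker from where it was at the start of the episode above 0.015 m or angle between cocoa_shaker's own z axis and vertical above 0.3 rad) or (distance of spice_jar from where it was at the start of the episode above 0.015 m or angle between spice_jar's own z axis and vertical above 0.3 rad) or (distance of lid_stack from where it was at the start of the episode above 0.015 m or angle between lid_stack's own z axis and vertical above 0.3 rad) or (distance of timer from where it was at the start of the episode above 0.015 m or angle between timer's own z axis and vertical above 0.3 rad)).
It also fails if it takes over 58 s, if anything falls off the work surface, if the arm or the gripper's body presses on something with over 40 N, if the wrist force passes 120 N, or if a joint passes its speed limit or range.

## Robot

A 6-joint arm with a two-finger parallel gripper is mounted at the origin on a cart in front of the work surface, level with it; the furniture and walls round the work are solid. World frame = base frame: x ahead of the robot, y to its left, z up, the work surface at z = 0. Lengths are in m, angles in rad, forces in N, time in s.
With the tool pointing down it reaches from about 0.425 to 0.95 m from the base axis. Payload 3.5 kg.
Tool frame: the origin (TCP) lies on the centre line of the jaws, within the pads' length; the fingertips stand 14 mm ahead of it and the grasp point (between the pads) lies 5 mm behind it (ctrl.tip_reach is the distance from the TCP to the fingertips, in m); z points along the fingers, y is the line along which they close (so a half turn about z gives the same grasp; the last joint's range is limited). The gripper opens to 85 mm and grips with 20 to 120 N. Pads are 22 mm wide; open, the fingers measure 114 mm over their backs; the gripper's body (76 mm by 85 mm) begins 54 mm behind the grasp point. The pads swing forward as they close: fully open they stand 13 mm farther back than shut.
Start: joints at [0.99, 0.286, 1.577, -0, 1.279, -0.15], TCP at [0.282, 0.613, 0.245] pointing down, gripper open.
Joint ranges: [-2.77, 2.77], [-0.9, 2.22], [0.21, 2.48], [-1.53, 4.67], [0.24, 2.81], [-2.84, 2.84]. Speed limits (rad/s): [2.79, 2.79, 3.14, 3.14, 3.14, 3.14].

## Interface

Orientations are given as a unit quaternion [x, y, z, w].
In Python, from plant import get_state, imaging, workorder, ctrl gives the robot as it stands. The module is installed in compiled form; this text tells all that it offers.
- The arm moves only by the shell command python3 -m jog 'ROWS' [FORCE]. ROWS is JSON, a list of rows, each a list of 7 numbers: the closure, from 0 (fully open) to 1 (shut), then the shift along the tool's x, y, z in mm, then the turn, a rotation vector about the tool's x, y, z in rad. In form: [[gripper, tx, ty, tz, ax, ay, az], ...]. A call has 1 to 12 rows; each row is the pose to reach, as a shift and turn from the pose commanded when the call began, along the tool's axes at that moment; what a row does not reach only later rows make up. A row lasts 1/10 s, in which the tool goes at most 50 mm and 8.59 degrees, less where a joint would pass 70% of its speed; a pose out of reach is approached as far as the arm can. A call with a gripper value outside its range is refused whole. The fingers move at their own pace and stop on an object; FORCE is the grip in N (left out, the last holds). Time passes only in rows, so rows that repeat a pose let the fingers close. It gives the time, the measured TCP pose, the force, the opening and the grip force at its end, in the units of the state.
- get_state(): the state, without advancing time (a new reading comes with each control period).
- imaging.read_camera(name): name is "scene" or "side" or "wrist"; returns a dict with "image" (420x560x3 uint8, blue, green, red), "fx", "fy", "cx", "cy" (pixels), "k1" (the pictures are not rectified: a ray, as slopes to the right and down, at radius r is drawn at 1 + k1 r^2 times it, then the intrinsics apply), "R" (3x3) and "t" (3): a world point X has camera coordinates R X + t; the wrist camera has in their place "tool_from_camera" (4x4, takes a point from camera to tool coordinates, whose origin is the TCP and whose axes are the flange's). Camera axes: x right, y down, z forward; pixel columns grow to the right and rows downward; lengths in m; the calibration is good to about 2 mm. A picture is of the moment at which its call begins: read the wrist's pose just before it. There is no depth.
- workorder.sign_off(): hands the job in; it is judged then, once.
The state is a dict: "time": time; "qpos": joint angles; "dq": joint speeds; "joint_efforts": joint torques, N m; "eef_pos": TCP position; "tcp_rot": TCP orientation; "contact_force": force on the tool from outside, world axes, zero at the start; "wrist_torque": the same for the moment, N m; "opening": opening from 0.0 (shut) to 1.0 (fully open); "finger_force": force on a finger pad.
Only numpy, scipy, OpenCV 4.12 (cv2) and the standard library are available. Lean on these libraries where they do the work, as an engineer would, in place of code of your own. Each camera call takes 0.05 s, during which the arm holds its last target. There are 200 camera calls.

## Working session

There is one attempt and no reset: what is moved stays moved. The work goes in short steps, Python scripts to look and compute and a shell command to move; the robot and the scene stay as the last step left them, time stands still between calls to the robot, and variables do not carry over. Pictures are saved under pics/ and viewed, at most 10 in all, crops included, and the job is handed in when it is done.

```bash
mkdir -p pics
cat > h.py <<'E'
import numpy as np, cv2
from plant import get_state, imaging
from scipy.spatial.transform import Rotation as Ro
def cam(name):
    s=get_state(); c=imaging.read_camera(name)
    if name=="wrist":
        T=np.array(c["tool_from_camera"]); Rt=Ro.from_quat(s["tcp_rot"]).as_matrix()
        Rwc=Rt@T[:3,:3]; o=Rt@T[:3,3]+np.array(s["eef_pos"])
        c["R"]=Rwc.T; c["t"]=-Rwc.T@o
    return c
def ray(c,u,v):
    K=np.array([[c["fx"],0,c["cx"]],[0,c["fy"],c["cy"]],[0,0,1.]])
    d=np.array([(u-c["cx"])/c["fx"],(v-c["cy"])/c["fy"]]); q=d.copy()
    for _ in range(20): q=d/(1+c["k1"]*(q@q))
    R=np.array(c["R"]); return -R.T@np.array(c["t"]), R.T@np.array([q[0],q[1],1])
def onz(c,u,v,z):
    o,d=ray(c,u,v); return o+d*(z-o[2])/d[2]
def proj(c,X):
    p=np.array(c["R"])@np.array(X)+np.array(c["t"]); q=p[:2]/p[2]; q=q*(1+c["k1"]*(q@q))
    return np.array([c["fx"]*q[0]+c["cx"],c["fy"]*q[1]+c["cy"]])
E
python3 - <<'E'
from h import *
for n in ("scene","side"):
    c=cam(n); cv2.imwrite(f"pics/{n}0.png",c["image"]); print(n,-np.array(c["R"]).T@np.array(c["t"]),c["fx"])
s=get_state(); print(s["eef_pos"],s["tcp_rot"],s["time"],s["contact_force"]); 
print(Ro.from_quat(s["tcp_rot"]).as_matrix().round(3))
E
```

```text
scene [-0.53368714  0.44606643  0.59573359] 458.68775424054127
side [ 0.33134792 -1.1851777   1.05234403] 537.2658518799769
[0.28151333 0.61285773 0.24403765] [ 2.13724023e-01  9.76893454e-01 -1.03607154e-03 -3.85657432e-04] 0.1 [ 0.1800274   0.99938669 -0.30915014]
[[-0.909  0.418 -0.001]
 [ 0.418  0.909 -0.002]
 [ 0.    -0.002 -1.   ]]
```

View pics/scene0.png

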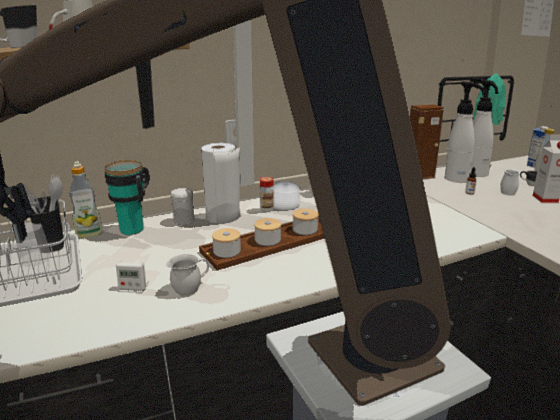

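View pics/side0.png

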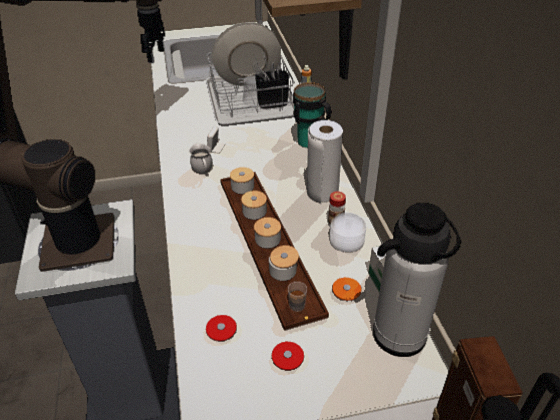

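The side view shows the four pale lids at (242,175), (254,199), (267,226) and (284,257), left to right. The look-alikes are an orange lid at (346,289) and red ones at (221,327) and (287,355), none of them on pots. I choose the four pale ones on the tray.

```bash
cat > m.py <<'E'
from h import *
c=cam("side"); im=c["image"]; hsv=cv2.cvtColor(im,cv2.COLOR_BGR2HSV)
for p in [(242,172),(267,221),(346,284)]: print(hsv[p[1],p[0]-6])
m=cv2.inRange(hsv,(8,60,110),(22,190,255)); m[:,:225]=0; m[:,305:]=0; m[:160]=0;m[280:]=0
n,l,st,ce=cv2.connectedComponentsWithStats(m)
P=[]
for i in range(1,n):
    if st[i,4]<80: continue
    ct,_=cv2.findContours((l==i).astype(np.uint8),0,1)
    h=cv2.convexHull(max(ct,key=cv2.contourArea))
    w=np.array([onz(c,u,v,0.0635)[:2] for u,v in h[:,0]],np.float32)
    (x,y),r=cv2.minEnclosingCircle(w); e=cv2.fitEllipse(h)
    x,y=onz(c,*e[0],0.064)[:2]
    print(st[i],np.round(e[0],1),np.round(e[1],1),"xy",round(x,4),round(y,4),"r",round(r,4)); P.append((x,y))
P=np.array(P); print(np.diff(P,axis=0), np.linalg.norm(np.diff(P,axis=0),axis=1))
cv2.imwrite("pics/crop.png",cv2.resize(im[155:285,215:345],None,fx=4.5,fy=4.5,interpolation=2))
E
python3 m.py
```

```text
[ 18 116 211]
[ 14 125 208]
[ 12 218 205]
[228 167  26  16 284] [241.  174.6] [15.3 24.9] xy 0.4878 0.1176 r 0.04
[241 190  26  19 354] [253.6 198.7] [18.2 25.7] xy 0.5045 -0.004 r 0.0418
[254 217  27  20 407] [267.1 226.4] [19.8 26.8] xy 0.5194 -0.1285 r 0.0398
[270 245  30  23 496] [284.1 256.1] [22.7 29.2] xy 0.5396 -0.2479 r 0.0414
[[ 0.01671046 -0.12159759]
 [ 0.01484438 -0.12451632]
 [ 0.02024815 -0.11934075]] [0.12274043 0.12539804 0.12104629]
```

View pics/crop.png

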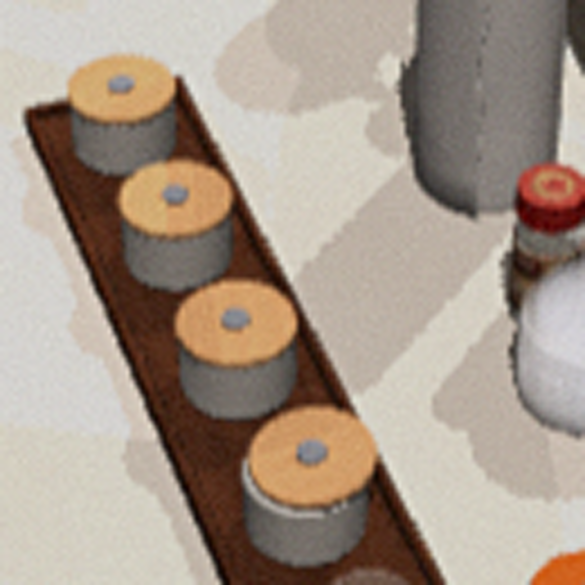

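The crop confirms four pale lids with steel studs on the tray. Lid 4, at about (312,455) in the crop, looks shifted away from the side camera, with rim showing at its near edge. I'll move over pot 1 with the jaws shut.

```bash
cat > d.py <<'E'
import sys
from h import *
s=get_state(); t=np.array([float(a) for a in sys.argv[1:4]])
R=Ro.from_quat(s["tcp_rot"]).as_matrix()
print("shift mm",(R.T@(t-np.array(s["eef_pos"]))*1e3).round(1),"eef",np.round(s["eef_pos"],4),"F",np.round(s["contact_force"],2),"t",s["time"],"yaw of tool y",np.degrees(np.arctan2(R[1,1],R[0,1])).round(1),"q",np.round(s["qpos"],2))
E
python3 d.py 0.488 0.118 0.2; python3 -c "from plant import ctrl;print(ctrl.tip_reach)"
```

```text
shift mm [-394.2 -363.4   44.8] eef [0.2816 0.6129 0.2442] F [-0.11  0.34  0.11] t 0.15 yaw of tool y 65.3 q [ 0.99  0.29  1.58 -0.    1.28 -0.15]
0.014
```

```bash
python3 -m jog '[[1,-394,-363,20,0,0,-0.55],[1,-394,-363,20,0,0,-0.55],[1,-394,-363,20,0,0,-0.55],[1,-394,-363,20,0,0,-0.55],[1,-394,-363,20,0,0,-0.55],[1,-394,-363,20,0,0,-0.55],[1,-394,-363,20,0,0,-0.55],[1,-394,-363,20,0,0,-0.55],[1,-394,-363,20,0,0,-0.55],[1,-394,-363,20,0,0,-0.55],[1,-394,-363,20,0,0,-0.55],[1,-394,-363,20,0,0,-0.55]]' 20
python3 -m jog '[[1,0,0,0,0,0,0],[1,0,0,0,0,0,0],[1,0,0,0,0,0,0]]'
python3 d.py 0.488 0.118 0.15
python3 - <<'E'
from h import *
c=cam("wrist"); im=c["image"].copy()
for k in range(4):
    p=proj(c,[0.488+0.0158*k,0.118-0.124*k,0.064]); print(p); cv2.circle(im,tuple(int(a) for a in p),3,(255,0,255),1)
cv2.imwrite("pics/w1.png",im)
E
```

```text
time: 1.35
eef_pos: [0.4895, 0.1152, 0.225]
tcp_rot: [-0.057, 0.998, -0.001, -0.0]
contact_force: [-1.1, -0.1, -0.2]
opening: 0.001
finger_force: 0.0
time: 1.65
eef_pos: [0.4877, 0.1201, 0.2252]
tcp_rot: [-0.061, 0.998, 0.0, -0.0]
contact_force: [-1.2, -0.6, -0.4]
opening: -0.001
finger_force: 0.0
shift mm [-0.  -2.2 75.2] eef [0.4877 0.1201 0.2252] F [-1.16 -0.58 -0.37] t 1.65 yaw of tool y 96.9 q [ 0.04 -0.08  2.01  0.    1.21 -1.65]
[277.19147764 192.87183516]
[137.14465403 193.7548565 ]
[ -3.76164986 194.60954269]
[-146.50099898  195.44225195]
```

View pics/w1.png

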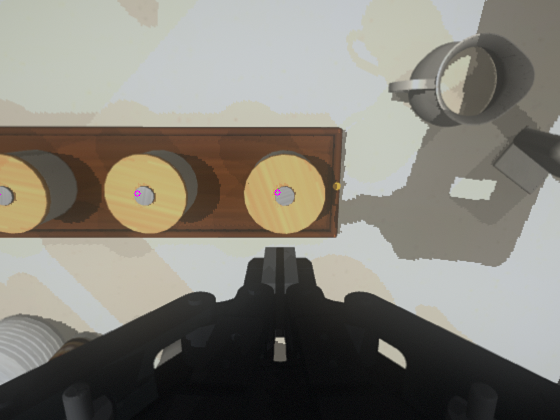

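The wrist view shows lid 1's stud at (285,194), lid 2's at (145,196) and lid 3's at the left edge. The predictions are about 8 px off, so I'll correct from this view.

```bash
cat > w.py <<'E'
from h import *
def lids(c,z=0.064,show=True):
    hsv=cv2.cvtColor(c["image"],cv2.COLOR_BGR2HSV)
    m=cv2.inRange(hsv,(14,60,120),(30,200,255)); m[260:]=0
    m=cv2.morphologyEx(m,cv2.MORPH_OPEN,np.ones((5,5)))
    out=[]
    for q in cv2.findContours(m,cv2.RETR_EXTERNAL,1)[0]:
        if cv2.contourArea(q)<2500: continue
        h=cv2.convexHull(q); x,y,w,hh=cv2.boundingRect(h)
        if x<=1 or x+w>=559: continue
        e=cv2.fitEllipse(h); X=onz(c,*e[0],z)
        out.append((e,X)); print(np.round(e[0],1),np.round(e[1],1),"xy",X[:2].round(4))
    return out
if __name__=="__main__": lids(cam("wrist"))
E
python3 w.py
python3 - <<'E'
from h import *
c=cam("wrist"); print(onz(c,285,194.5,.067),onz(c,145,196,.067))
E
```

```text
[284.1 193.6] [79.8 81.1] xy [0.488  0.1243]
[144.7 193.4] [76.7 85.4] xy [0.5028 0.0006]
[0.48817568 0.12489057 0.067     ] [0.50440431 0.00197465 0.067     ]
```

```bash
python3 d.py 0.488 0.1245 0.084
python3 -m jog '[[1,0,-4.5,45,0,0,0],[1,0,-4.5,90,0,0,0],[1,0,-4.5,120,0,0,0],[1,0,-4.5,135,0,0,0],[1,0,-4.5,140,0,0,0],[1,0,-4.5,140,0,0,0],[1,0,-4.5,140,0,0,0]]'
python3 -m jog '[[1,0,0,1,0,0,0],[1,0,0,2,0,0,0],[1,0,0,3,0,0,0]]'
```

```text
shift mm [ -0.6   4.5 141.4] eef [0.4879 0.1199 0.2254] F [-0.75 -0.01 -0.33] t 1.8 yaw of tool y 96.9 q [ 0.04 -0.08  2.01  0.    1.21 -1.65]
time: 2.5
eef_pos: [0.4898, 0.1148, 0.0866]
tcp_rot: [-0.06, 0.998, -0.0, 0.001]
contact_force: [-0.2, 0.4, -0.5]
opening: 0.001
finger_force: 0.0
time: 2.8
eef_pos: [0.4892, 0.1145, 0.083]
tcp_rot: [-0.06, 0.998, -0.0, 0.001]
contact_force: [-0.1, -0.3, 0.7]
opening: 0.002
finger_force: 0.0
```

The y sign was wrong, so the tip is 10 mm off along the row. I'll raise it slightly, shift and press.

```bash
python3 -m jog '[[1,0,0,-5,0,0,0],[1,0,10,-5,0,0,0],[1,0,10,-5,0,0,0],[1,0,10,-2,0,0,0],[1,0,10,0,0,0,0],[1,0,10,1,0,0,0],[1,0,10,2,0,0,0],[1,0,10,2,0,0,0],[1,0,10,2,0,0,0]]'
```

```text
time: 3.7
eef_pos: [0.4873, 0.1244, 0.081]
tcp_rot: [-0.06, 0.998, 0.0, -0.001]
contact_force: [-4.2, 0.3, 6.9]
opening: 0.003
finger_force: 3.2
```

Lid 1 is firm: 6.9 N at TCP z 0.081. Next is lid 2.

```bash
python3 -m jog '[[1,0,0,-20,0,0,0],[1,0,-40,-25,0,0,0],[1,0,-80,-25,0,0,0],[1,0,-115,-25,0,0,0],[1,0,-124.5,-20,0,0,0],[1,0,-124.5,-10,0,0,0],[1,0,-124.5,-4,0,0,0],[1,0,-124.5,-4,0,0,0]]'
python3 d.py 0.5035 0.001 0.081
python3 -m jog '[[1,0,0,2,0,0,0],[1,0,0,4,0,0,0],[1,0,0,4,0,0,0],[1,0,0,4,0,0,0]]'
```

```text
time: 4.5
eef_pos: [0.5008, 0.0022, 0.0823]
tcp_rot: [-0.06, 0.998, 0.001, -0.002]
contact_force: [1.0, -0.7, 0.5]
opening: 0.001
finger_force: 0.0
shift mm [-2.6 -1.5  1.3] eef [0.5008 0.0022 0.0823] F [ 1.02 -0.74  0.54] t 4.5 yaw of tool y 96.9 q [-0.2   0.11  2.11  0.    0.92 -1.89]
time: 4.9
eef_pos: [0.5026, 0.0016, 0.081]
tcp_rot: [-0.06, 0.998, 0.0, 0.0]
contact_force: [-2.0, 3.0, 5.9]
opening: 0.002
finger_force: 2.7
```

Lid 2 is firm too (5.9 N at 0.081). I'll go high over lid 3 and look at lids 3 and 4 from above.

```bash
python3 -m jog '[[1,0,0,-30,0,0,0],[1,0,-30,-70,0,0,0],[1,0,-70,-110,0,0,0],[1,0,-110,-140,0,0,0],[1,0,-145,-145,0,0,0],[1,0,-160,-145,0,0,0],[1,0,-160,-145,0,0,0],[1,0,-160,-145,0,0,0],[1,0,-160,-145,0,0,0]]'
python3 d.py 0.519 -0.1225 0.087
python3 - <<'E'
from w import *
c=cam("wrist"); lids(c); cv2.imwrite("pics/w3.png",c["image"])
E
```

```text
time: 5.8
eef_pos: [0.5207, -0.1563, 0.2237]
tcp_rot: [-0.06, 0.998, 0.001, -0.001]
contact_force: [-0.7, 0.3, 0.1]
opening: -0.003
finger_force: 0.0
shift mm [ -2.7  33.5 136.8] eef [ 0.5207 -0.1563  0.2237] F [-0.72  0.29  0.1 ] t 5.8 yaw of tool y 96.9 q [-0.48  0.02  1.92  0.    1.21 -2.17]
[174.8 201.4] [81.1 85.1] xy [ 0.5389 -0.2481]
[455.7 194.5] [76.1 86.4] xy [ 5.029e-01 -4.000e-04]
[315.4 194.6] [79.4 82.6] xy [ 0.5178 -0.1243]
```

View pics/w3.png

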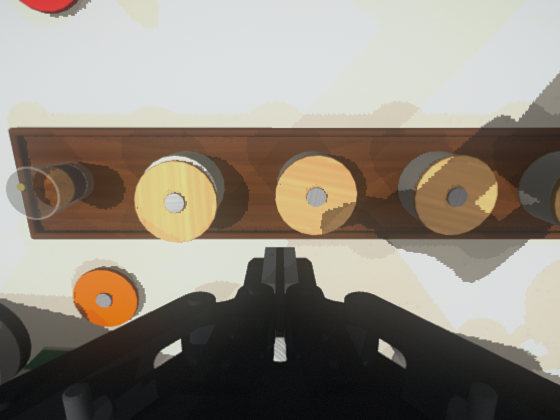

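In the wrist view, lid 4 at (175,201) sits low compared with its pot and leaves a white rim arc at the top, around (178,158). So it's displaced about +x, away from the robot. I'll press lid 3 next.

```bash
python3 -m jog '[[1,0,10,45,0,0,0],[1,0,32,90,0,0,0],[1,0,32,120,0,0,0],[1,0,32,135,0,0,0],[1,0,32,138,0,0,0],[1,0,32,138,0,0,0],[1,0,32,138,0,0,0]]'
python3 -m jog '[[1,0,0,2,0,0,0],[1,0,0,4,0,0,0],[1,0,0,5,0,0,0],[1,0,0,5,0,0,0],[1,0,0,5,0,0,0]]'
```

```text
time: 6.55
eef_pos: [0.5192, -0.127, 0.0894]
tcp_rot: [-0.06, 0.998, -0.001, 0.002]
contact_force: [0.8, -0.0, 0.6]
opening: -0.001
finger_force: 0.0
time: 7.05
eef_pos: [0.5176, -0.1263, 0.0823]
tcp_rot: [-0.06, 0.998, 0.0, -0.0]
contact_force: [0.0, 0.4, -0.7]
opening: -0.004
finger_force: 0.0
```

```bash
python3 -m jog '[[1,0,1,1,0,0,0],[1,0,1,2,0,0,0],[1,0,1,2.5,0,0,0],[1,0,1,2.5,0,0,0],[1,0,1,2.5,0,0,0]]'
```

```text
time: 7.55
eef_pos: [0.5177, -0.1253, 0.0811]
tcp_rot: [-0.06, 0.998, 0.0, -0.0]
contact_force: [-3.6, 0.9, 6.5]
opening: -0.005
finger_force: 3.5
```

Lid 3 is firm (6.5 N at 0.081). Next is lid 4.

```bash
python3 -m jog '[[1,0,0,-20,0,0,0],[1,0,-40,-30,0,0,0],[1,-3,-80,-30,0,0,0],[1,-5,-115,-30,0,0,0],[1,-5,-124,-25,0,0,0],[1,-5,-124,-15,0,0,0],[1,-5,-124,-10,0,0,0],[1,-5,-124,-10,0,0,0]]'
python3 -m jog '[[1,0,0,1,0,0,0],[1,0,0,2,0,0,0],[1,0,0,3,0,0,0],[1,0,0,3,0,0,0]]'
python3 -m jog '[[1,0,0,1,0,0,0],[1,0,0,2,0,0,0],[1,0,0,2,0,0,0]]'
```

```text
time: 8.35
eef_pos: [0.5358, -0.2456, 0.0876]
tcp_rot: [-0.06, 0.998, 0.002, -0.002]
contact_force: [-0.9, -0.0, -0.6]
opening: 0.001
finger_force: 0.0
time: 8.75
eef_pos: [0.5373, -0.2476, 0.087]
tcp_rot: [-0.06, 0.998, -0.0, 0.0]
contact_force: [-0.5, -0.2, -0.6]
opening: -0.001
finger_force: 0.0
time: 9.05
eef_pos: [0.5375, -0.248, 0.0854]
tcp_rot: [-0.06, 0.998, -0.0, 0.0]
contact_force: [-1.3, 0.1, 2.9]
opening: 0.002
finger_force: 1.4
```

Contact on lid 4 comes 4 mm higher than on the others, so it's the loose one. I'll hold briefly, lift and look.

```bash
python3 -m jog '[[1,0,0,0.5,0,0,0],[1,0,0,0.5,0,0,0],[1,0,0,0.5,0,0,0]]'
python3 -m jog '[[1,0,0,-20,0,0,0],[1,0,0,-60,0,0,0],[1,0,0,-100,0,0,0],[1,0,0,-130,0,0,0],[1,0,0,-140,0,0,0],[1,0,0,-140,0,0,0],[1,0,0,-140,0,0,0]]'
python3 d.py 0.538 -0.248 0.2
python3 - <<'E'
from w import *
c=cam("wrist"); L=lids(c,0.068); cv2.imwrite("pics/w4.png",c["image"])
for p in ([0.5327,-0.2485,0.057],):
  print(proj(c,p))
E
```

```text
time: 9.35
eef_pos: [0.5376, -0.248, 0.0853]
tcp_rot: [-0.06, 0.998, -0.0, 0.0]
contact_force: [-1.0, 0.6, 5.6]
opening: -0.0
finger_force: 2.6
time: 10.05
eef_pos: [0.5363, -0.2473, 0.222]
tcp_rot: [-0.06, 0.998, 0.001, -0.001]
contact_force: [0.1, 0.3, -0.6]
opening: 0.003
finger_force: 0.0
shift mm [-1.6 -0.9 22. ] eef [ 0.5363 -0.2473  0.222 ] F [ 0.07  0.34 -0.58] t 10.05 yaw of tool y 96.8 q [-0.6   0.12  1.81 -0.    1.21 -2.29]
[279.  196.5] [82.9 83.9] xy [ 0.5377 -0.2473]
[419.7 189.3] [77.9 86.2] xy [ 0.5169 -0.1268]
[278.38954495 188.2144093 ]
```

View pics/w4.png

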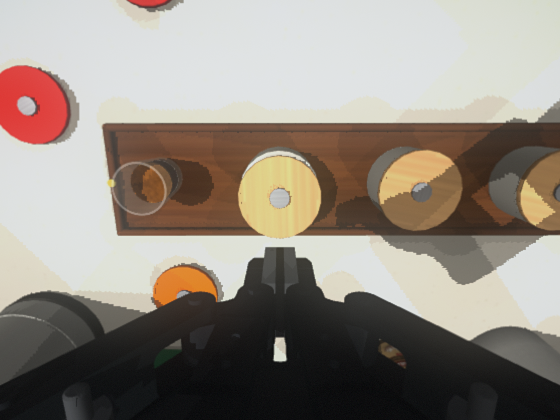

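The lid is still displaced straight down in the image (+x, about 5 mm), with a symmetric rim crescent at (278,155). I'll check clearance behind it before going round to the far side.

```bash
python3 - <<'E'
from h import *
c=cam("wrist"); s=cam("side")
print("orange",onz(c,185,285,.01)[:2], onz(s,346,287,.01)[:2])
print("thermos base left/right/front",[onz(s,*p,0)[:2].round(3) for p in ((374,335),(427,335),(398,353))])
print("lidstack left/bottom",[onz(s,*p,0.02)[:2].round(3) for p in ((331,238),(347,251))])
E
python3 d.py 0.5977 -0.2545 0.2
```

```text
orange [ 0.66534214 -0.33882024] [ 0.67974771 -0.33751709]
thermos base left/right/front [array([ 0.702, -0.485]), array([ 0.822, -0.511]), array([ 0.738, -0.543])]
lidstack left/bottom [array([ 0.69 , -0.167]), array([ 0.718, -0.225])]
shift mm [-60.3 -14.6  21.3] eef [ 0.5362 -0.2472  0.2215] F [ 0.59 -0.37 -0.47] t 10.2 yaw of tool y 96.8 q [-0.6   0.12  1.81 -0.    1.21 -2.29]
```

```bash
python3 -m jog '[[1,-40,0,0,0,0,0],[1,-61,0,20,0,0,0],[1,-61,0,60,0,0,0],[1,-61,0,100,0,0,0],[1,-61,0,130,0,0,0],[1,-61,0,144,0,0,0],[1,-61,0,147,0,0,0],[1,-61,0,147,0,0,0],[1,-61,0,147,0,0,0]]'
python3 d.py 0.5377 -0.2473 0.075
```

```text
time: 11.1
eef_pos: [0.5991, -0.2414, 0.0795]
tcp_rot: [-0.06, 0.998, -0.001, 0.002]
contact_force: [1.0, -0.7, -0.1]
opening: 0.0
finger_force: 0.0
shift mm [61.6  1.4  4.3] eef [ 0.5991 -0.2414  0.0795] F [ 1.02 -0.72 -0.06] t 11.1 yaw of tool y 96.8 q [-0.54  0.4   1.76 -0.    0.98 -2.23]
```

```bash
python3 -m jog '[[1,0,1,2,0,0,0],[1,3,1,2,0,0,0],[1,7,1,2,0,0,0],[1,9,1,2,0,0,0],[1,9,1,2,0,0,0],[1,9,1,2,0,0,0]]'; python3 d.py 0.5377 -0.2473 0.075
```

```text
time: 11.7
eef_pos: [0.5886, -0.2407, 0.0754]
tcp_rot: [-0.059, 0.998, -0.0, 0.0]
contact_force: [-0.0, -0.2, 0.4]
opening: 0.001
finger_force: 0.0
shift mm [51.4 -0.5  0.4] eef [ 0.5886 -0.2407  0.0754] F [-0.02 -0.21  0.38] t 11.7 yaw of tool y 96.8 q [-0.55  0.39  1.78  0.    0.97 -2.24]
```

```bash
python3 -m jog '[[1,1,0,0,0,0,0],[1,2,0,0,0,0,0],[1,3,0,0,0,0,0],[1,4,0,0,0,0,0],[1,4,0,0,0,0,0]]';  python3 -m jog '[[1,1,0,0,0,0,0],[1,2,0,0,0,0,0],[1,2,0,0,0,0,0]]'; python3 w.py
```

```text
time: 12.2
eef_pos: [0.5846, -0.2411, 0.0752]
tcp_rot: [-0.06, 0.998, 0.0, -0.0]
contact_force: [0.6, 0.1, -0.5]
opening: 0.002
finger_force: 0.1
time: 12.5
eef_pos: [0.5826, -0.2413, 0.0753]
tcp_rot: [-0.06, 0.998, 0.0, -0.0]
contact_force: [0.0, -0.1, -0.5]
opening: -0.003
finger_force: 0.1
[ 32.2 146.4] [59.5 78.4] xy [ 0.5409 -0.3493]
[278.5 159.1] [177.  178.9] xy [ 0.534  -0.2477]
```

```bash
python3 -m jog '[[1,1,0,0,0,0,0],[1,2,0,0,0,0,0],[1,2,0,0,0,0,0]]'
python3 - <<'E'
from w import *
c=cam("wrist"); lids(c); cv2.imwrite("pics/w5.png",c["image"])
E
```

```text
time: 12.85
eef_pos: [0.5809, -0.2416, 0.0755]
tcp_rot: [-0.06, 0.998, -0.0, 0.0]
contact_force: [0.6, 1.0, -0.4]
opening: 0.001
finger_force: 0.3
[ 33.9 150. ] [58.9 77.7] xy [ 0.5405 -0.3492]
[278.7 158.1] [173.3 173.6] xy [ 0.5318 -0.248 ]
```

View pics/w5.png

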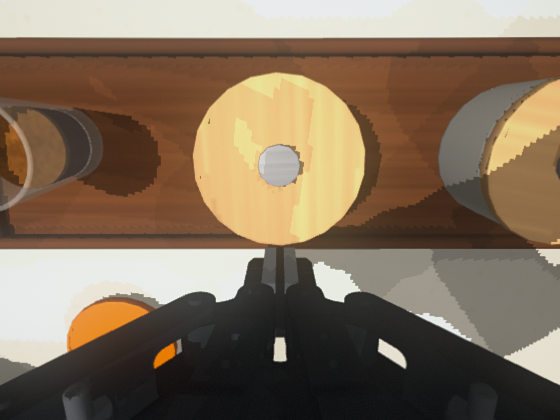

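The fingertip is at the lid's lower edge (280,247). The lid now shows as a true circle centred at (279,158), smaller than before, and no rim crescent is visible, so it seems to have dropped. I'll back off, rise and check against lid 3.

```bash
python3 -m jog '[[1,-8,0,0,0,0,0],[1,-20,0,0,0,0,0],[1,-20,0,-40,0,0,0],[1,-10,0,-80,0,0,0],[1,20,30,-120,0,0,0],[1,44,62,-147,0,0,0],[1,44,62,-147,0,0,0],[1,44,62,-147,0,0,0],[1,44,62,-147,0,0,0]]'; python3 d.py .53 -.18 .222
python3 - <<'E'
from w import *
c=cam("wrist"); lids(c); cv2.imwrite("pics/w6.png",c["image"][90:270,100:500])
s=cam("side"); cv2.imwrite("pics/s6.png",cv2.resize(s["image"][155:285,215:345],None,fx=4.5,fy=4.5,interpolation=2))
E
```

```text
time: 13.8
eef_pos: [0.5302, -0.1854, 0.2214]
tcp_rot: [-0.06, 0.998, 0.0, -0.0]
contact_force: [-0.7, 0.0, -0.0]
opening: -0.002
finger_force: 0.0
shift mm [-0.5  5.4 -0.6] eef [ 0.5302 -0.1854  0.2214] F [-0.68  0.02 -0.02] t 13.8 yaw of tool y 96.8 q [-0.52  0.06  1.88 -0.    1.2  -2.21]
[493.2 188.6] [75.1 88.9] xy [ 5.034e-01 -1.000e-04]
[350.3 188.1] [79.9 85.3] xy [ 0.5177 -0.1244]
[208.7 188.9] [80.6 85.6] xy [ 0.533  -0.2477]
```

View pics/w6.png

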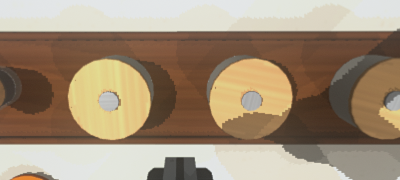

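View pics/s6.png

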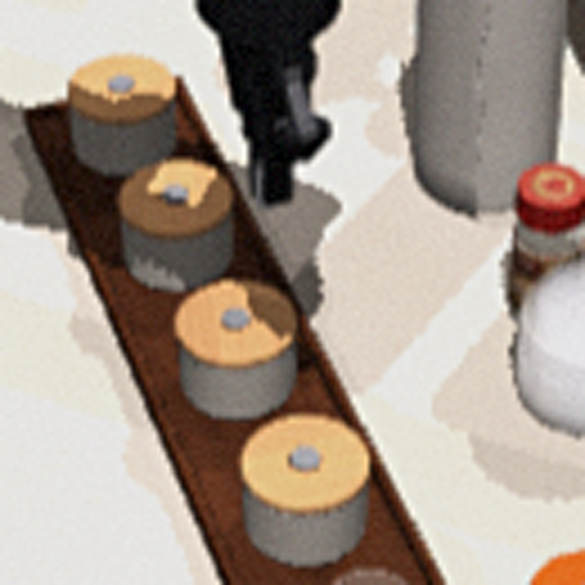

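Both views show lid 4 level and centred, with no rim showing, at wrist-crop (109,101) and side-crop (305,460). It lies in line with the other lids to within about 1 mm. The arm is clear, so I'm handing in.

```bash
python3 -c "
from plant import workorder; print(workorder.sign_off())"
```

```text
the job is handed in; nothing more can be done
None
```

I pressed all four lids from left to right; the loose one was on the rightmost pot, and after a sideways push it now looks level and centred in both camera views (not pressed again to confirm), and the job is handed in with no verdict returned.

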